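# Make up two grinding arbors

## Task

Make up the two grinding arbors: over the post of the red-footed stand put the brown wheel and then the silver-grey nut, and over the post of the blue-footed stand put the black spacer first, then the green wheel, then the brass nut. Every part must end up lying flat and all the way down on the one below it, hex side of the nuts up, and let go. Leave the tin with the yellow lid and the orange magnet where they are.

Things in the scene. Friction and masses are not known exactly. Their poses are not given: they have to be found in the camera images.
- red_stand: Fixed arbor stand with a round red foot (80 mm diameter, 15 mm high); on it a dark steel seat (44 mm diameter) whose flat top is 30 mm above the bench, and from the seat a bare vertical steel post 12 mm in diameter, cylindrical up to 59 mm above the bench, then tapering to a 4 mm point at 68 mm. Origin on the post's axis at bench level, z up.
- blue_stand: Fixed arbor stand with a round blue foot (80 mm diameter, 15 mm high); on it a dark steel seat (44 mm diameter) whose flat top is 30 mm above the bench, and from the seat a bare vertical steel post 12 mm in diameter, cylindrical up to 59 mm above the bench, then tapering to a 4 mm point at 68 mm. Origin on the post's axis at bench level, z up.
- brown_wheel_mid (a point): Loose coarse grinding wheel, reddish brown with a white paper ring round its hole, 60 mm in diameter, 26 mm thick, with a 20 mm plain through hole. Lies flat on the bench. Point: on its axis, half-way up (13 mm above its underside), z up.
- green_wheel_mid (a point): Loose fine grinding wheel, green with a white paper ring round its hole, 56 mm in diameter, 14 mm thick, with a 20 mm plain through hole. Lies flat on the bench. Point: on its axis, half-way up (7 mm above its underside), z up.
- spacer_mid (a point): Loose plain black plastic spacer ring, 40 mm in diameter, 12 mm thick, with a 20 mm plain through hole. Lies flat on the bench. Point: on its axis, half-way up (6 mm above its underside), z up.
- steel_nut_mid (a point): Loose silver-grey cap nut, 28 mm high: a round skirt 34 mm in diameter and 20 mm high with a smaller hex boss (22 mm across corners, 8 mm high) above. Open below: a plain smooth bore 20 mm in diameter, 15 mm deep (it is just set over the post, no thread). Stands upright on the bench, boss up. Point: on its axis, half-way up (14 mm above its underside), z up.
- brass_nut_mid (a point): Loose golden brass cap nut, 28 mm high: a round skirt 34 mm in diameter and 20 mm high with a smaller hex boss (22 mm across corners, 8 mm high) above. Open below: a plain smooth bore 20 mm in diameter, 15 mm deep (it is just set over the post, no thread). Stands upright on the bench, boss up. Point: on its axis, half-way up (14 mm above its underside), z up.
- tin_mid (a point): Closed grey tin with a yellow lid, 62 mm in diameter, 58 mm high, loose; not part of the job, to be left alone. Point: on its axis, 29 mm above the bench. No other loose object in the work area is taller.
- magnet_mid (a point): Square orange welding magnet with a steel edge at its foot and a black dot on top, 56 x 56 mm, 26 mm high, lying flat, loose; not part of the job, to be left alone. Point: its centre, 13 mm above the bench.

How it is judged:
By the outcome, as a careful person would: the job done as asked, in the order asked, and still so for the second after the job is handed in, with the robot touching nothing.
It also fails if it takes over 134 s, if anything falls off the work surface, if the arm or the gripper's body presses on something with over 40 N, if the wrist force passes 120 N, or if a joint passes its speed limit or range.

## Robot

A 6-joint arm with a two-finger parallel gripper is mounted at the origin on the work surface. World frame = base frame: x ahead of the robot, y to its left, z up, the work surface at z = 0. Lengths are in m, angles in rad, forces in N, time in s.
With the tool pointing down it reaches from about 0.35 to 0.775 m from the base axis. Payload 5.5 kg.
Tool frame: the origin (TCP) lies at the very end of the fingers, on their centre line; the grasp point (between the pads) lies 19 mm behind it (env.grip_depth is the distance from the TCP to the grasp point, in m); z points along the fingers, y is the direction in which the jaws open and shut (so a half turn about z gives the same grasp; the last joint's range is limited). The gripper opens to 85 mm and grips with 20 to 120 N. Pads are 22 mm wide; open, the fingers measure 114 mm over their backs; the gripper's body (76 mm by 85 mm) begins 54 mm behind the grasp point. The pads swing forward as they close: fully open they stand 13 mm farther back than shut.
Start: joints at [-1.259, 0.313, 0.046, 1.304, 0, 1.431], TCP at [0.251, -0.517, 0.231] pointing down, gripper open.
Joint ranges: [-2.76, 2.76], [-0.86, 1.69], [-1.03, 1.26], [-2.2, 2.34], [-1.47, 1.5], [-3.14, 3.14]. Speed limits (rad/s): [2.57, 2.57, 3.14, 3.14, 3.14, 3.14].

## Interface

Orientations are given as a unit quaternion [w, x, y, z].
In Python, from workcell import env gives the robot as it stands.
- The arm moves only by the tool step_arm, never from a script. Its argument "series" is a list of rows, each a list of 3 entries, a list of its own where there are three numbers: the shift along the world's x, y, z in cm, then the turn about the world's z in rad, then the closure in counts, from 0 (fully open) to 255 (shut). A call has 1 to 5 rows; each row is the pose to reach, as a shift and turn from the pose measured when the call began; what a row does not reach only later rows make up. A row lasts 1/8 s, in which the tool goes at most 62.5 mm and 10.7 degrees, less where a joint would pass 70% of its speed; a pose out of reach is approached as far as the arm can. A call with a gripper value outside its range is refused whole. The fingers move at their own pace and stop on an object; "newtons" is the grip in N (left out, the last holds). Time passes only in rows, so rows that repeat a pose let the fingers close. It gives the time, the measured TCP pose, the force and the opening at its end, in the units of the state.
- env.get_state(): the state, without advancing time (a new reading comes with each control period).
- env.read_camera(name): name is "side" or "top" or "wrist"; returns a dict with "frame" (420x560x3 uint8, red, green, blue), "vertical_fov" (degrees; the focal length in pixels is half the picture's height over the tangent of half this angle, whatever the lens; pixels are square), "cx", "cy" (the principal point, pixels), "camera_from_world" (4x4, takes a point from world to camera coordinates). Camera axes: x right, y down, z forward; pixel columns grow to the right and rows downward; lengths in m; the calibration is good to about 2 mm. A picture is of the moment at which its call begins. There is no depth.
- env.hand_in(): hands the job in, once; it reports no verdict.
The state is a dict: "clock": time; "joint_pos": joint angles; "qvel": joint speeds; "tau": joint torques, N m; "tcp_pos": TCP position; "orientation": TCP orientation; "wrist_force": force on the tool from outside, world axes, zero at the start; "ft_torque": the same for the moment, N m; "finger_gap": finger opening in m.
Only numpy, scipy, OpenCV 4.12 (cv2) and the standard library are available. Lean on these libraries where they do the work, as an engineer would, in place of code of your own. Each camera call takes 0.05 s, during which the arm holds its last target.

## Working session

There is one attempt and no reset: what is moved stays moved. The work goes in short steps, Python scripts to look and compute and a tool call to move; the robot and the scene stay as the last step left them, time stands still between calls to the robot, and variables do not carry over. Pictures are saved under pics/ and viewed, and the job is handed in when it is done.

Besides the shell and the picture viewer there is one more tool, called after "Request:" by a JSON object that holds its "op" and its "data", one argument or row to a line. step_arm: Moves the arm, as the interface text tells. Its arguments: {"type":"object","properties":{"series":{"type":"array"},"newtons":{"type":"number"}},"required":["series"]}

```bash
ls; mkdir -p pics; cat > h.py <<'E'
import numpy as np, cv2
from workcell import env
def snap(name,fn):
    d=env.read_camera(name); cv2.imwrite('pics/'+fn+'.png',d['frame'][:,:,::-1]); 
    np.savez('pics/'+fn+'.npz',frame=d['frame'],fov=d['vertical_fov'],cx=d['cx'],cy=d['cy'],T=d['camera_from_world']); return d
def load(fn):
    z=np.load('pics/'+fn+'.npz'); return dict(frame=z['frame'],vertical_fov=float(z['fov']),cx=float(z['cx']),cy=float(z['cy']),camera_from_world=z['T'])
def f(d): return d['frame'].shape[0]/2/np.tan(np.radians(d['vertical_fov'])/2)
def ray(d,u,v):
    T=np.array(d['camera_from_world']);R=T[:3,:3];o=-R.T@T[:3,3]
    r=R.T@np.array([(u-d['cx'])/f(d),(v-d['cy'])/f(d),1]);return o,r
def onz(d,u,v,z):
    o,r=ray(d,u,v);return o+r*(z-o[2])/r[2]
def proj(d,p):
    T=np.array(d['camera_from_world']);q=T[:3,:3]@np.array(p)+T[:3,3];return q[0]/q[2]*f(d)+d['cx'],q[1]/q[2]*f(d)+d['cy']
E
python3 - <<'E'
from h import *
for c in('side','top','wrist'):
    d=snap(c,c+'0');print(c,d['vertical_fov'],d['cx'],d['cy'],ray(d,280,210)[0].round(3),ray(d,280,210)[1].round(2))
print(env.get_state(),env.grip_depth)
E
```

```text
pics
side 53.977131055556065 278.4576543907973 207.10309289447397 [0.178 0.57  0.586] [ 0.39 -0.69 -0.61]
top 47.463750382517375 273.923529231613 219.0821355774551 [ 0.34  -0.009  0.971] [ 0.2   0.   -0.98]
wrist 69.92628524860625 282.3866931934396 209.00759495491448 [ 0.317 -0.483  0.373] [-0.26 -0.12 -0.96]
{'clock': 0.15, 'joint_pos': array([-1.25857901e+00,  3.13795449e-01,  4.52501481e-02,  1.30360347e+00,
        3.44498129e-05,  1.43124744e+00]), 'qvel': array([-6.76833540e-05, -1.26151212e-03,  4.04564901e-03,  4.02873642e-04,
       -1.84207401e-05,  3.09866180e-04]), 'tau': array([ 1.52746477e-03, -4.81066775e+01,  2.98814285e+01,  1.41092812e-02,
       -1.74241336e-04,  3.05804683e-06]), 'tcp_pos': array([ 0.25092935, -0.51693862,  0.23063636]), 'orientation': array([-6.75186251e-04,  9.74596481e-01,  2.23967054e-01, -4.11476384e-05]), 'wrist_force': array([-0.57694803,  0.74238433,  0.77978732]), 'ft_torque': array([-0.03068463, -0.01774189,  0.01289059]), 'finger_gap': 0.0854543888263801} 0.0187
```

View pics/side0.png

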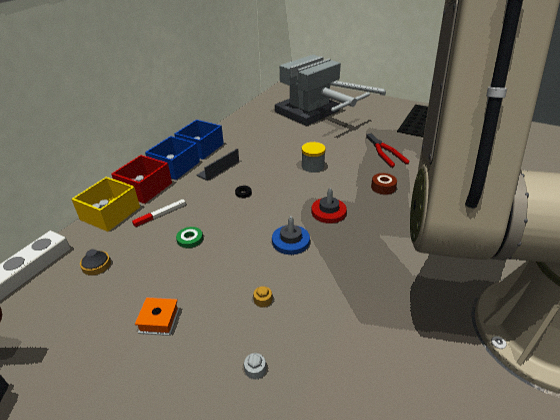

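View pics/top0.png

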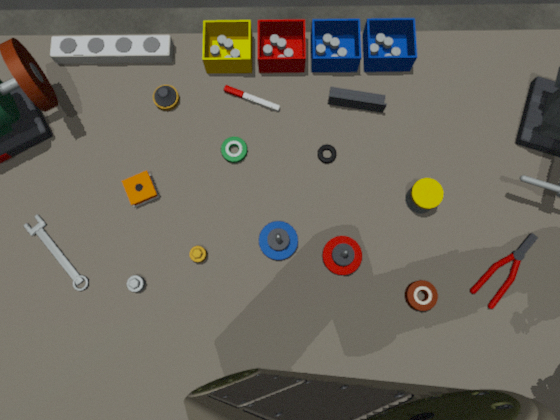

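View pics/wrist0.png

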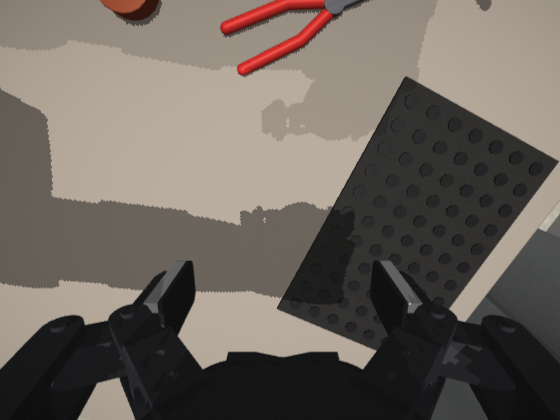

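The side and top pictures show everything in plain view. In top, the items are at green wheel (234,150), spacer (327,154), blue stand (278,240), red stand (342,256), brown wheel (422,295), brass nut (198,254), steel nut (136,284), magnet (139,188) and tin (427,193). The wrist view shows none of the parts properly. I'll measure from top and cross-check with side.

```bash
cat > m.py <<'E'
from h import *
def blob(d,lo,hi,seed,rad,fill=True):
    hsv=cv2.cvtColor(d['frame'],cv2.COLOR_RGB2HSV); m=cv2.inRange(hsv,np.array(lo),np.array(hi))
    w=np.zeros_like(m); cv2.circle(w,seed,rad,255,-1); m&=w
    cs,_=cv2.findContours(m,cv2.RETR_EXTERNAL,cv2.CHAIN_APPROX_NONE); c=max(cs,key=cv2.contourArea)
    e=cv2.fitEllipse(cv2.convexHull(c)); return e,cv2.contourArea(c)
E
python3 - <<'E'
from m import *
t=load('top0'); s=load('side0')
# name, lo,hi, topseed, r, z, sideseed
L=[('red',(0,150,60),(6,255,255),(342,256),30,.015,(329,208),30),
('red2',(172,150,60),(180,255,255),(342,256),30,.015,(329,208),30),
('blue',(100,150,40),(125,255,255),(278,240),30,.015,(290,238),30),
('brown',(0,100,30),(14,255,255),(422,295),25,.026,(384,182),20),
('brownring',(0,0,110),(180,70,255),(422,295),13,.026,(384,180),10),
('green',(45,100,40),(90,255,255),(234,150),25,.014,(190,236),22),
('greenring',(0,0,110),(180,70,255),(234,150),12,.014,(190,236),10),
('spacer',(0,0,0),(180,255,50),(327,154),18,.012,(244,191),16),
('brass',(15,90,50),(35,255,255),(198,254),18,.020,(262,295),20),
('steel',(0,0,110),(180,60,255),(136,284),14,.020,(255,364),20),
('tin',(24,150,80),(34,255,255),(427,193),30,.058,(314,150),20),
('magnet',(5,150,80),(18,255,255),(139,188),30,.026,(157,314),35)]
for n,lo,hi,ts,r,z,ss,r2 in L:
    out=[n]
    for d,sd,rr in((t,ts,r),(s,ss,r2)):
        try:
            e,a=blob(d,lo,hi,sd,rr); out+= [np.round(e[0],1),np.round(e[1],1),a,onz(d,*e[0],z).round(4)[:2]]
        except Exception as ex: out.append('fail')
    print(*out)
im=t['frame'][100:320,110:460,::-1]; cv2.imwrite('pics/topz.png',cv2.resize(im,None,fx=2.2,fy=2.2,interpolation=cv2.INTER_CUBIC))
E
```

```text
red [341.8 255.2] [39.  39.7] 1170.0 [ 0.4456 -0.1317] [328.4 209.8] [25.5 35.7] 392.0 [ 0.4425 -0.1227]
red2 fail fail
blue [278.  240.2] [38.1 38.3] 1100.0 [ 0.4764 -0.0039] [290.5 239.1] [29.6 38.4] 501.0 [0.4729 0.0044]
brown [421.1 295.2] [30.6 32.9] 758.0 [ 0.3658 -0.2819] [383.7 183.2] [22.  27.3] 433.5 [ 0.3612 -0.2662]
brownring [422.5 294.8] [18. 19.] 251.5 [ 0.3665 -0.2847] [384.1 178.7] [ 8.1 14.2] 78.5 [ 0.3662 -0.2857]
green [233.7 149.2] [25.6 25.7] 492.5 [0.6698 0.0883] [189.2 236.8] [20.5 27. ] 406.5 [0.6655 0.0953]
greenring [233.4 148.2] [16.1 17. ] 201.0 [0.672 0.089] [188.9 234.2] [11.2 16.8] 132.5 [0.6715 0.0889]
spacer [326.6 153.8] [17.7 18.2] 235.5 [ 0.6591 -0.1062] [243.  191.3] [12.1 16.8] 143.0 [ 0.6562 -0.0993]
brass [197.6 253.6] [17.1 17.8] 221.0 [0.4493 0.1572] [262.5 296.1] [19.7 21.7] 310.0 [0.4447 0.1657]
steel [136. 284.] [27.9 27.9] 574.0 [0.3893 0.2781] [255. 364.] [39.9 39.9] 1200.0 [0.3877 0.2847]
tin [427.  192.9] [30.5 32.1] 737.5 [ 0.5625 -0.2959] [313.1 147.7] [11.8 23.3] 197.0 [ 0.5621 -0.295 ]
magnet [138.7 186.9] [7.9 8.9] 48.0 [0.5862 0.2809] [158.3 314.9] [37.4 49.6] 1025.5 [0.5762 0.2867]
```

View pics/topz.png

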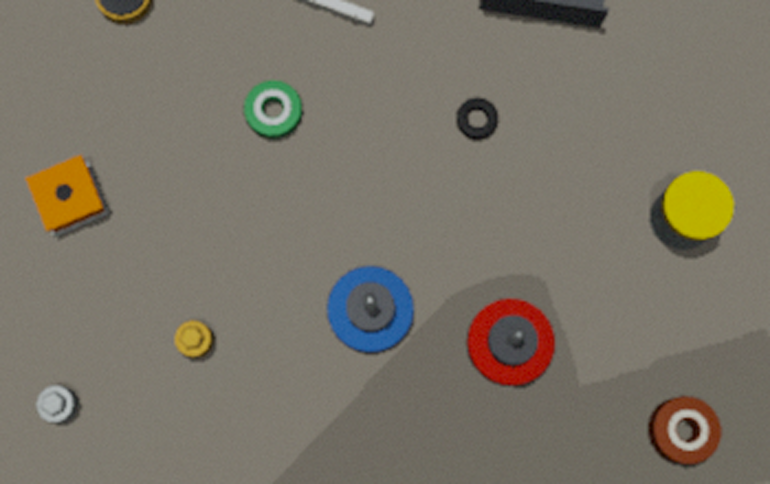

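Top and side agree to about 1 mm on the ring marks (brown at (0.366,-0.285), green at (0.672,0.089)), and the sizes are right. I'll move above the brown wheel and turn the jaws along x.

Request:
{"op": "step_arm", "data": {
  "series": [
    [[5,10,-4],0.187,0],
    [[11.5,15,-8],0.374,0],
    [[11.5,23.2,-11],0.56,0],
    [[11.5,23.2,-11],0.747,0],
    [[11.5,23.2,-11],0.934,0]
  ],
  "newtons": 40
}}

```text
clock: 0.78
tcp_pos: [0.3655, -0.2815, 0.1191]
orientation: [-0.002, 0.767, 0.642, -0.0]
wrist_force: [-0.0, 0.7, 0.1]
finger_gap: 0.0853
```

Request:
{"op": "step_arm", "data": {
  "series": [
    [[0,0,0],0.187,0],
    [[0,0,0],0.187,0],
    [[0,0,0],0.187,0]
  ]
}}

```text
clock: 1.15
tcp_pos: [0.3656, -0.282, 0.1193]
orientation: [-0.002, 0.705, 0.71, -0.001]
wrist_force: [-0.7, -0.2, -0.8]
finger_gap: 0.0855
```

```bash
cat >> m.py <<'E'
def st():
    s=env.get_state(); q=s['orientation']; a=np.arctan2(q[2],q[1]); jaw=(2*a-np.pi/2+np.pi)%(2*np.pi)-np.pi
    print('t',round(s['clock'],2),'tcp',s['tcp_pos'].round(4),'jaw',round(jaw,3),'gap',round(s['finger_gap'],4),'F',np.round(s['wrist_force'],1),'j',s['joint_pos'].round(2),'q',np.round(q,3)); return s
E
python3 - <<'E'
from m import *
st(); d=snap('wrist','w1'); st()
print(proj(d,[.366,-.285,.026]))
E
```

```text
t 1.15 tcp [ 0.3656 -0.282   0.1193] jaw 0.007 gap 0.0855 F [-0.7 -0.2 -0.8] j [-0.83  0.17 -0.43  0.98 -0.    0.73] q [-0.002  0.705  0.71  -0.001]
t 1.2 tcp [ 0.3656 -0.2822  0.1193] jaw 0.007 gap 0.0851 F [-0.6 -0.4 -0.5] j [-0.83  0.17 -0.43  0.98 -0.    0.73] q [-0.002  0.705  0.71  -0.001]
(np.float64(282.71137404231735), np.float64(218.42891075756063))
```

View pics/w1.png

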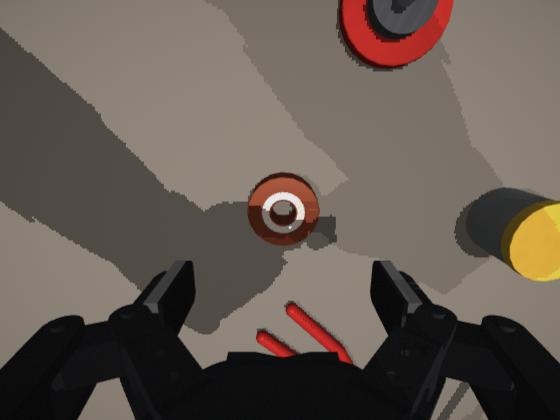

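The wrist view shows the brown wheel with its white ring at about (284,210), the red stand top right and the tin right. I'll measure the ring.

```bash
python3 - <<'E'
from m import *
d=load('w1')
for lo,hi,r in(((0,0,95),(180,90,255),24),((0,80,20),(14,255,255),45)):
    e,a=blob(d,lo,hi,(284,210),r); print(e,a,onz(d,*e[0],.026))
E
```

```text
((282.9468688964844, 211.97274780273438), (40.909385681152344, 42.60057830810547), 92.91168212890625) 1325.5 [ 0.36615593 -0.27941698  0.026     ]
((282.9586181640625, 209.05230712890625), (71.61888122558594, 73.25005340576172), 179.794189453125) 4021.5 [ 0.36614823 -0.27691555  0.026     ]
```

Wrist gives y=-0.279, while top and side both give about -0.285. I'll descend part-way and look again before gripping.

Request:
{"op": "step_arm", "data": {
  "series": [
    [[0,0,-3],0,0],
    [[0,0,-6],0,0],
    [[0,0,-6],0,0]
  ]
}}

```text
clock: 1.58
tcp_pos: [0.3641, -0.2813, 0.0577]
orientation: [-0.004, 0.706, 0.709, -0.0]
wrist_force: [-0.8, -0.7, -1.7]
finger_gap: 0.0853
```

```bash
python3 - <<'E'
from m import *
st(); d=snap('wrist','w2')
for lo,hi,r in(((0,0,95),(180,90,255),30),((0,80,20),(14,255,255),60)):
    for z in (.026,):
        e,a=blob(d,lo,hi,tuple(int(x) for x in proj(d,[.366,-.282,.026])),r); print(e,a,onz(d,*e[0],z))
print(proj(d,[.366,-.282,.026]))
E
```

```text
t 1.57 tcp [ 0.3641 -0.2813  0.0577] jaw 0.004 gap 0.0853 F [-0.8 -0.7 -1.7] j [-0.83  0.23 -0.52  0.83 -0.    0.73] q [-0.004  0.706  0.709 -0.   ]
((285.3265380859375, 242.14784240722656), (52.216793060302734, 56.0766487121582), 91.32665252685547) 2231.0 [ 0.36608673 -0.27937229  0.026     ]
((285.2470397949219, 237.06008911132812), (93.55620574951172, 95.93321990966797), 175.6702880859375) 6904.5 [ 0.3660139  -0.27596328  0.026     ]
(np.float64(285.1596595358804), np.float64(246.03271174294716))
```

View pics/w2.png

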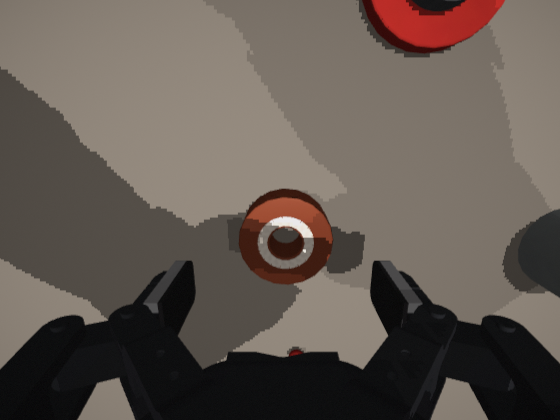

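```bash
python3 - <<'E'
from m import *
d=load('w2');p=np.array([.3641,-.2813,.0577])
for dx in(-.0427,.0427):
  for dy in(-.011,.011):
    for dz in (.013,.035): print(dx,dy,dz,np.round(proj(d,p+[dx,dy,dz]),1))
im=d['frame'][230:330,100:460,::-1]; cv2.imwrite('pics/w2z.png',cv2.resize(im,None,fx=2.2,fy=2.2,interpolation=cv2.INTER_CUBIC))
E
```

```text
-0.0427 -0.011 0.013 [195.2 300.9]
-0.0427 -0.011 0.035 [180.5 330.7]
-0.0427 0.011 0.013 [191.6 260.4]
-0.0427 0.011 0.035 [175.5 284.7]
0.0427 -0.011 0.013 [367.9 302.1]
0.0427 -0.011 0.035 [381.8 332.1]
0.0427 0.011 0.013 [371.8 261.5]
0.0427 0.011 0.035 [387.1 286.1]
```

View pics/w2z.png

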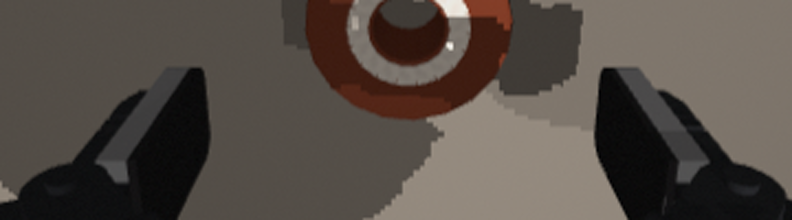

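The wrist calibration matches the hand (predicted pad corners fall within about 2 px). I'll grip with TCP around y=-0.281 and z=4 mm, then measure how the wheel sits in the hand.

Request:
{"op": "step_arm", "data": {
  "series": [
    [[0.2,0,-3.5],0,0],
    [[0.2,0,-5],0,0],
    [[0.2,0,-5.3],0,0],
    [[0.2,0,-5.3],0,60],
    [[0.2,0,-5.3],0,120]
  ],
  "newtons": 40
}}

```text
clock: 2.25
tcp_pos: [0.3676, -0.283, 0.0076]
orientation: [-0.002, 0.705, 0.709, -0.001]
wrist_force: [-0.9, 0.1, 1.9]
finger_gap: 0.0574
```

Request:
{"op": "step_arm", "data": {
  "series": [
    [[0,0,0],0,160],
    [[0,0,0],0,160],
    [[0,0,0],0,160],
    [[0,0,0],0,160]
  ]
}}

```text
clock: 2.75
tcp_pos: [0.3676, -0.283, 0.0076]
orientation: [-0.002, 0.705, 0.709, -0.001]
wrist_force: [0.1, 0.5, -0.2]
finger_gap: 0.0577
```

```bash
python3 - <<'E'
from m import *
st(); d=snap('wrist','w3')
E
```

```text
t 2.75 tcp [ 0.3676 -0.283   0.0076] jaw 0.005 gap 0.0577 F [ 0.1  0.5 -0.2] j [-0.83  0.3  -0.58  0.69 -0.    0.74] q [-0.002  0.705  0.709 -0.001]
```

View pics/w3.png

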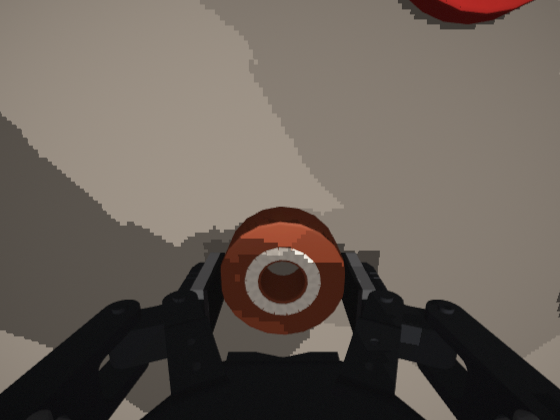

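```bash
python3 - <<'E'
from m import *
d=load('w3');p=env.get_state()['tcp_pos']
e,a=blob(d,(0,0,95),(180,90,255),(283,280),45); print(e,a,onz(d,*e[0],.026),p)
for y in(-.285,-.282,-.279): print(y,proj(d,[.3676,y,.026]))
for dx in(-.029,.029):
  for dy in(-.011,.011):
    for dz in (.005,.02): print(dx,dy,dz,np.round(proj(d,p+[dx,dy,dz]),1))
im=d['frame'][190:350,160:410,::-1]; cv2.imwrite('pics/w3z.png',cv2.resize(im,None,fx=3,fy=3,interpolation=cv2.INTER_CUBIC))
E
```

```text
((282.3756103515625, 280.82000732421875), (67.86172485351562, 75.42855072021484), 90.444091796875) 3926.5 [ 0.36800495 -0.27935994  0.026     ] [ 0.36758341 -0.28297386  0.00760323]
-0.285 (np.float64(281.45890043846526), np.float64(291.5199593094849))
-0.282 (np.float64(281.4817485564556), np.float64(285.85668874803855))
-0.279 (np.float64(281.50487813981294), np.float64(280.12365250491166))
-0.029 -0.011 0.005 [225.8 292.3]
-0.029 -0.011 0.02 [220.  309.8]
-0.029 0.011 0.005 [223.6 253.5]
-0.029 0.011 0.02 [217.3 267.7]
0.029 -0.011 0.005 [337.3 292.9]
0.029 -0.011 0.02 [342.7 310.4]
0.029 0.011 0.005 [339.8 254.1]
0.029 0.011 0.02 [345.8 268.4]
```

View pics/w3z.png

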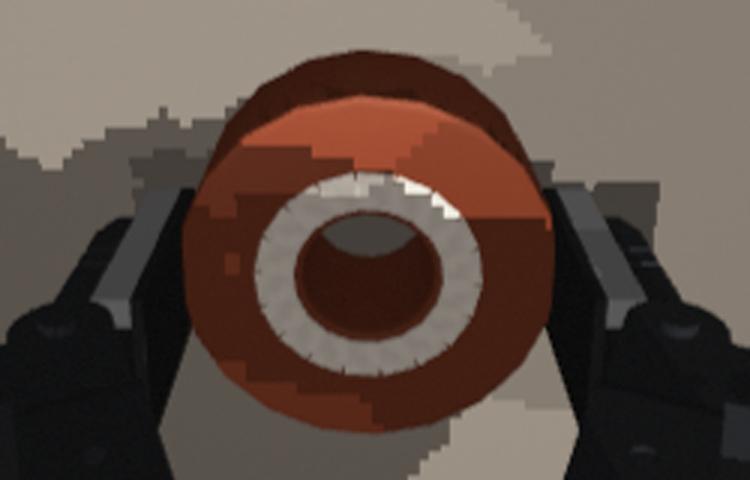

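The wheel is held. In the hand, its centre sits (+0.4,+3.6) mm from the TCP, and the pad edge checks out. I'll lift and hover short of the red stand so the wrist camera can measure its post.

Request:
{"op": "step_arm", "data": {
  "series": [
    [[0,0,3],0,160],
    [[0,0,7],0,160],
    [[4,3,11],0,160],
    [[7.8,7,12],0,160],
    [[7.8,7,12],0,160]
  ]
}}

```text
clock: 3.42
tcp_pos: [0.4483, -0.2111, 0.1288]
orientation: [-0.0, 0.703, 0.711, -0.0]
wrist_force: [-0.6, -1.4, -1.7]
finger_gap: 0.0569
```

Request:
{"op": "step_arm", "data": {
  "series": [
    [[0,0,0],0,160],
    [[0,0,0],0,160]
  ]
}}

```text
clock: 3.68
tcp_pos: [0.4473, -0.2114, 0.1281]
orientation: [-0.001, 0.704, 0.71, -0.0]
wrist_force: [-0.1, 0.1, -2.0]
finger_gap: 0.0571
```

```bash
python3 - <<'E'
from m import *
st(); d=snap('wrist','w4')
for z in (.015,.03,.068): print(proj(d,[.4456,-.129,z]))
E
```

```text
t 3.67 tcp [ 0.4473 -0.2114  0.1281] jaw 0.009 gap 0.0571 F [-0.1  0.1 -2. ] j [-0.6   0.22 -0.34  1.01 -0.    0.96] q [-0.001  0.704  0.71  -0.   ]
(np.float64(280.92599656890644), np.float64(110.26259142350142))
(np.float64(280.8035671436246), np.float64(109.68904271044855))
(np.float64(280.4113466882698), np.float64(107.85159605999))
```

View pics/w4.png

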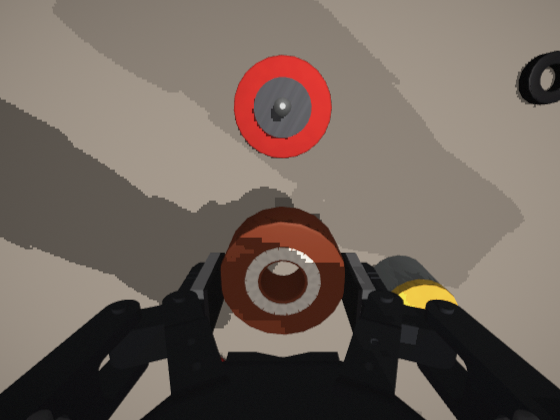

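The red stand is seen almost straight from above, with the foot centred at about (283,107) and the post tip at (283,105). The wheel is still level in the hand.

```bash
python3 - <<'E'
from m import *
d=load('w4');p=env.get_state()['tcp_pos']
e,a=blob(d,(0,150,60),(8,255,255),(283,107),60); print('foot',e,onz(d,*e[0],.015))
hsv=cv2.cvtColor(d['frame'],cv2.COLOR_RGB2HSV);
e,a=blob(d,(0,0,20),(180,110,255),(283,107),38); print('seat',e,a,onz(d,*e[0],.03))
g=d['frame'][85:130,260:310].max(2); y,x=np.nonzero(g>170); print('tip',x.mean()+260,y.mean()+85,len(x),onz(d,x.mean()+260,y.mean()+85,.068))
e,a=blob(d,(0,0,95),(180,90,255),(283,281),45); print('ring',e,onz(d,*e[0],p[2]+.0184)-p,p)
E
```

```text
foot ((282.24139404296875, 106.23927307128906), (97.3238754272461, 102.52967071533203), 0.8577709794044495) [ 0.44663627 -0.12591179  0.015     ]
seat ((282.13525390625, 107.12721252441406), (57.24555969238281, 60.47954177856445), 2.8389406204223633) 2654.5 [ 0.44659662 -0.12714526  0.03      ]
tip 297.8070175438597 106.1140350877193 114 [ 0.45669172 -0.12785111  0.068     ]
ring ((282.40216064453125, 280.9348449707031), (67.81634521484375, 75.54769134521484), 89.97004699707031) [0.00045285 0.00380152 0.0184    ] [ 0.4472354  -0.21158149  0.12818703]
```

Request:
{"op": "step_arm", "data": {
  "series": [
    [[-0.1,4,0],0,160],
    [[-0.1,8.1,-1],0,160],
    [[-0.1,8.1,-3.8],0,160],
    [[-0.1,8.1,-3.8],0,160],
    [[-0.1,8.1,-3.8],0,160]
  ]
}}

```text
clock: 4.35
tcp_pos: [0.4462, -0.1315, 0.0906]
orientation: [-0.001, 0.705, 0.71, -0.0]
wrist_force: [-1.1, 0.7, -1.1]
finger_gap: 0.0575
```

```bash
python3 - <<'E'
from m import *
st(); d=snap('wrist','w5')
im=d['frame'][170:350,160:410,::-1]; cv2.imwrite('pics/w5z.png',cv2.resize(im,None,fx=3,fy=3,interpolation=cv2.INTER_CUBIC))
s=snap('side','s5');im=s['frame'][100:260,230:450,::-1]; cv2.imwrite('pics/s5z.png',cv2.resize(im,None,fx=3,fy=3,interpolation=cv2.INTER_CUBIC))
for z in(.059,.068): print(proj(d,[.4466,-.127,z]))
E
```

```text
t 4.35 tcp [ 0.4462 -0.1315  0.0906] jaw 0.007 gap 0.0575 F [-1.1  0.7 -1.1] j [-0.46  0.2  -0.47  0.9   0.    1.1 ] q [-0.001  0.705  0.71  -0.   ]
(np.float64(282.4948413737299), np.float64(238.22104987191432))
(np.float64(282.4777710809194), np.float64(243.97222834070257))
```

View pics/w5z.png

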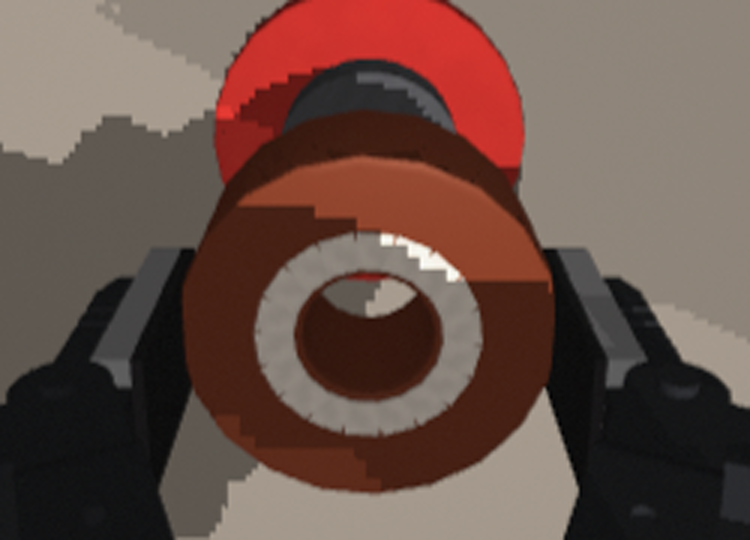

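View pics/s5z.png

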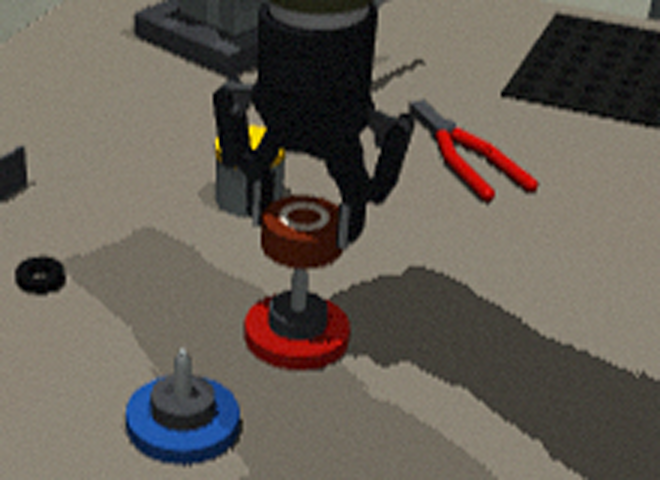

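The side view shows the wheel centred over the red post. I'll descend.

Request:
{"op": "step_arm", "data": {
  "series": [
    [[0,0.1,-1.5],0,160],
    [[0,0.1,-3],0,160],
    [[0,0.1,-4],0,160],
    [[0,0.1,-4.6],0,160],
    [[0,0.1,-4.6],0,160]
  ]
}}

```text
clock: 5.08
tcp_pos: [0.4466, -0.1305, 0.0446]
orientation: [-0.001, 0.705, 0.71, -0.0]
wrist_force: [0.4, -0.3, -1.5]
finger_gap: 0.0573
```

Request:
{"op": "step_arm", "data": {
  "series": [
    [[0,0,-0.3],0,160],
    [[0,0,-0.6],0,160],
    [[0,0,-0.7],0,160]
  ]
}}

```text
clock: 5.45
tcp_pos: [0.4466, -0.1305, 0.0376]
orientation: [-0.001, 0.705, 0.71, -0.0]
wrist_force: [-0.4, 0.2, 4.7]
finger_gap: 0.0576
```

Contact is at z=0.0376, exactly as expected. I'll release and rise.

Request:
{"op": "step_arm", "data": {
  "series": [
    [[0,0,0],0,100],
    [[0,0,0],0,40],
    [[0,0,0],0,0],
    [[0,0,0],0,0],
    [[0,0,0],0,0]
  ]
}}

```text
clock: 6.08
tcp_pos: [0.4466, -0.1306, 0.0377]
orientation: [-0.001, 0.705, 0.71, -0.0]
wrist_force: [-0.3, 0.3, 0.4]
finger_gap: 0.0854
```

Request:
{"op": "step_arm", "data": {
  "series": [
    [[0,0,3],0,0],
    [[0,0,8],0,0],
    [[0,-5,10],0,0],
    [[0,-8,10],0,0],
    [[0,-8,10],0,0]
  ]
}}

```text
clock: 6.7
tcp_pos: [0.447, -0.2125, 0.138]
orientation: [0.0, 0.706, 0.709, -0.0]
wrist_force: [-0.2, -1.1, -0.6]
finger_gap: 0.0854
```

```bash
python3 - <<'E'
from m import *
st(); d=snap('wrist','w6'); s=snap('side','s6')
a=cv2.resize(d['frame'][30:190,180:390,::-1],None,fx=2.4,fy=2.4,interpolation=cv2.INTER_CUBIC); b=cv2.resize(s['frame'][130:260,250:420,::-1],a.shape[1::-1],interpolation=cv2.INTER_CUBIC)
cv2.imwrite('pics/c6.png',cv2.resize(np.hstack([a,b]),None,fx=.75,fy=.75))
e,ar=blob(d,(0,0,95),(180,70,255),(283,107),40); print(e,ar,onz(d,*e[0],.056))
print(proj(d,[.4466,-.127,.056]))
E
```

```text
t 6.7 tcp [ 0.447  -0.2125  0.138 ] jaw 0.004 gap 0.0854 F [-0.2 -1.1 -0.6] j [-0.61  0.21 -0.33  1.03 -0.    0.96] q [ 0.     0.706  0.709 -0.   ]
((282.3929443359375, 104.8067398071289), (49.38396453857422, 52.876441955566406), 179.44223022460938) 1983.5 [ 0.44710197 -0.12745317  0.056     ]
(np.float64(281.68413712893255), np.float64(104.1244315091379))
```

View pics/c6.png

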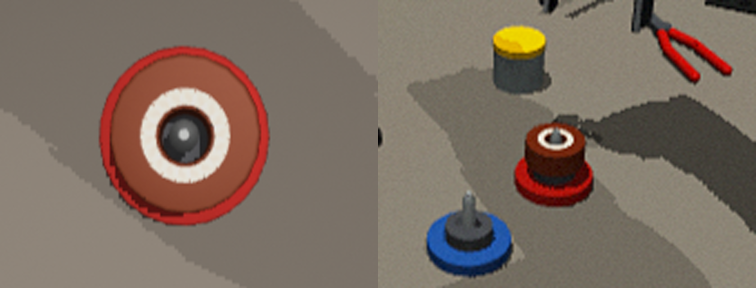

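The brown wheel is seated, concentric with the post to within 1 mm. Next is the spacer.

Request:
{"op": "step_arm", "data": {
  "series": [
    [[6,1,0],0,0],
    [[12,2,0],0,0],
    [[18,3,-1],0,0],
    [[21.2,3,-2],0,0],
    [[21.2,3,-2],0,0]
  ]
}}

```text
clock: 7.42
tcp_pos: [0.6589, -0.1777, 0.1146]
orientation: [-0.003, 0.704, 0.711, -0.001]
wrist_force: [0.1, 0.2, -0.3]
finger_gap: 0.0854
```

Request:
{"op": "step_arm", "data": {
  "series": [
    [[0,0,0],0,0],
    [[0,0,0],0,0]
  ]
}}

```text
clock: 7.68
tcp_pos: [0.6578, -0.1772, 0.1147]
orientation: [-0.003, 0.704, 0.711, -0.001]
wrist_force: [-0.3, -0.5, 0.7]
finger_gap: 0.0853
```

```bash
python3 - <<'E'
from m import *
st(); d=snap('wrist','w7')
sd=tuple(int(v) for v in proj(d,[.659,-.101,.012])); print(sd)
e,ar=blob(d,(0,0,0),(180,255,60),sd,50); print(e,ar,onz(d,*e[0],.012),onz(d,*e[0],.009))
E
```

```text
t 7.67 tcp [ 0.6578 -0.1772  0.1147] jaw 0.01 gap 0.0853 F [-0.3 -0.5  0.7] j [-0.38  0.57  0.16  1.17  0.    1.18] q [-0.003  0.704  0.711 -0.001]
(285, 118)
((288.4529113769531, 119.6636734008789), (49.765724182128906, 51.98512649536133), 16.142318725585938) 1951.0 [ 0.66168853 -0.10172689  0.012     ] [ 0.6617299  -0.10172148  0.009     ]
```

View pics/w7.png

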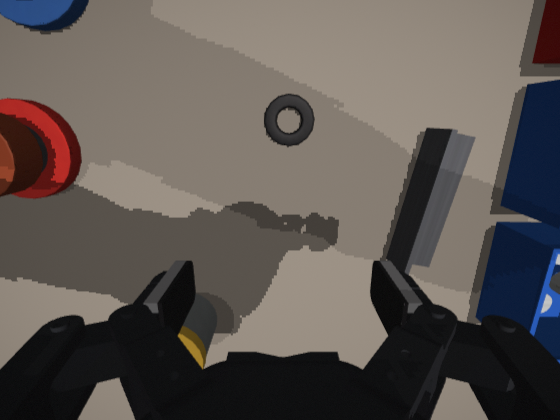

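The spacer is at (0.6617,-0.1017), where the ring image is centred at (288,120) and 40 mm across. I'll go down and grip low.

Request:
{"op": "step_arm", "data": {
  "series": [
    [[0.4,4,0],0,0],
    [[0.4,7.5,-4],0,0],
    [[0.4,7.5,-9],0,0],
    [[0.4,7.5,-11.1],0,0],
    [[0.4,7.5,-11.1],0,0]
  ],
  "newtons": 30
}}

```text
clock: 8.35
tcp_pos: [0.6599, -0.1022, 0.0027]
orientation: [-0.005, 0.704, 0.71, -0.002]
wrist_force: [0.0, -1.3, 0.5]
finger_gap: 0.0856
```

Request:
{"op": "step_arm", "data": {
  "series": [
    [[0,0,0],0,60],
    [[0,0,0],0,110],
    [[0,0,0],0,150],
    [[0,0,0],0,190],
    [[0,0,0],0,190]
  ]
}}

```text
clock: 8.98
tcp_pos: [0.6608, -0.1027, 0.0047]
orientation: [-0.003, 0.704, 0.71, -0.001]
wrist_force: [-1.9, 0.1, 4.0]
finger_gap: 0.0382
```

Request:
{"op": "step_arm", "data": {
  "series": [
    [[0,0,0],0,200],
    [[0,0,0],0,200]
  ]
}}

```text
clock: 9.22
tcp_pos: [0.6612, -0.1029, 0.0052]
orientation: [-0.003, 0.704, 0.71, -0.001]
wrist_force: [0.7, 0.1, -0.3]
finger_gap: 0.0382
```

```bash
python3 - <<'E'
from m import *
st(); d=snap('wrist','w8')
p=env.get_state()['tcp_pos'];print(proj(d,p))
cv2.imwrite('pics/w8z.png',cv2.resize(d['frame'][190:370,140:420,::-1],None,fx=2.8,fy=2.8,interpolation=cv2.INTER_CUBIC))
E
```

```text
t 9.22 tcp [ 0.6612 -0.1029  0.0052] jaw 0.009 gap 0.0382 F [ 0.7  0.1 -0.3] j [-0.27  0.64 -0.02  0.92  0.    1.29] q [-0.003  0.704  0.71  -0.001]
(np.float64(281.23365433414534), np.float64(268.50113906377175))
```

View pics/w8z.png

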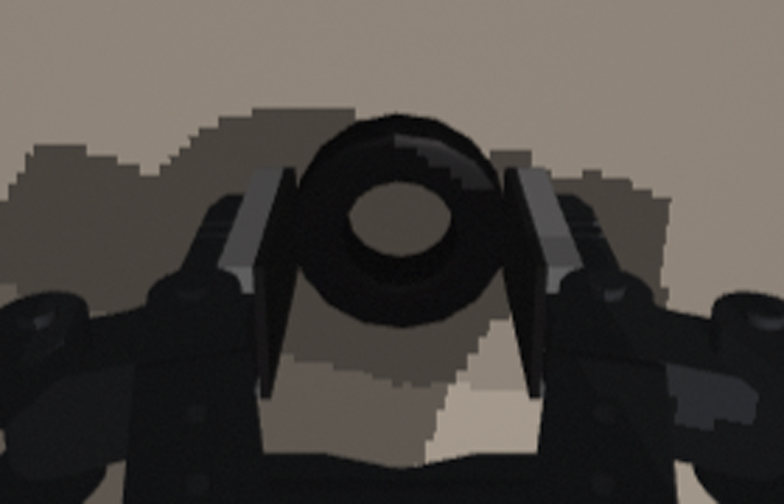

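Request:
{"op": "step_arm", "data": {
  "series": [
    [[0,0,4],0,200],
    [[-3,0,9],0,200],
    [[-9,1,12],0,200],
    [[-15,2,12.5],0,200],
    [[-18.3,2.3,12.5],0,200]
  ]
}}

```text
clock: 9.9
tcp_pos: [0.4755, -0.0791, 0.1306]
orientation: [-0.003, 0.704, 0.71, -0.001]
wrist_force: [0.6, -1.1, 0.1]
finger_gap: 0.0381
```

Request:
{"op": "step_arm", "data": {
  "series": [
    [[0,0,0],0,200],
    [[0,0,0],0,200]
  ]
}}

```text
clock: 10.15
tcp_pos: [0.4764, -0.0794, 0.131]
orientation: [-0.002, 0.704, 0.71, -0.0]
wrist_force: [1.5, -0.5, -0.2]
finger_gap: 0.0379
```

```bash
python3 - <<'E'
from m import *
d8=load('w8');p8=np.array([.6612,-.1029,.0052])
s=st(); d=snap('wrist','w9'); p=s['tcp_pos']
sd=tuple(int(v) for v in proj(d,[.478,0.001,.015]));print(sd)
e,a=blob(d,(100,120,30),(125,255,255),sd,60); print('foot',e,onz(d,*e[0],.015))
e,a=blob(d,(0,0,20),(180,110,255),(int(e[0][0]),int(e[0][1])),36); print('seat',e,a,onz(d,*e[0],.03))
for dd,pp in((d8,p8),(d,p)): print('in hand',onz(dd,282.9,272.9,pp[2]+.0068)-pp)
cv2.imwrite('pics/w9z.png',cv2.resize(d['frame'][40:370,140:420,::-1],None,fx=1.8,fy=1.8,interpolation=cv2.INTER_CUBIC))
E
```

```text
t 10.15 tcp [ 0.4764 -0.0794  0.131 ] jaw 0.009 gap 0.0379 F [ 1.5 -0.5 -0.2] j [-0.33  0.2  -0.36  1.02  0.    1.23] q [-0.002  0.704  0.71  -0.   ]
(285, 113)
foot ((284.5331726074219, 111.01067352294922), (95.38030242919922, 100.23014068603516), 3.43544340133667) [0.47742871 0.00273115 0.015     ]
seat ((284.5489501953125, 112.14590454101562), (56.662933349609375, 59.72734832763672), 7.603359699249268) 2591.5 [0.47740681 0.00149421 0.03      ]
in hand [0.00070285 0.00139978 0.0068    ]
in hand [0.00067485 0.00137667 0.0068    ]
```

View pics/w9z.png

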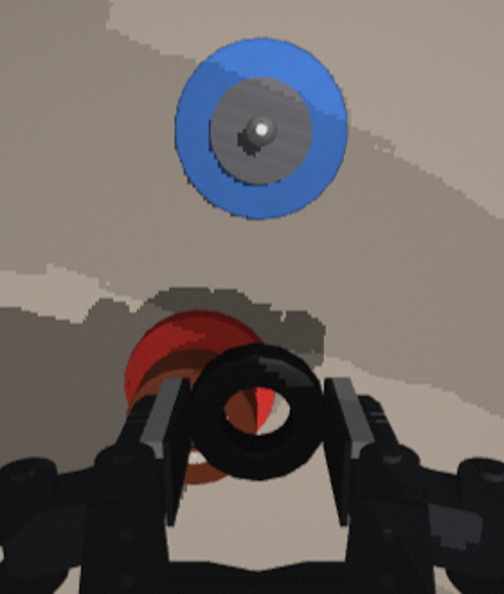

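The blue stand axis is at (0.4774, 0.0017). I'll put the spacer over it.

Request:
{"op": "step_arm", "data": {
  "series": [
    [[0,4,-1],0,200],
    [[0,8,-3],0,200],
    [[0,8,-4.8],0,200],
    [[0,8,-4.8],0,200],
    [[0,8,-4.8],0,200]
  ]
}}

```text
clock: 10.82
tcp_pos: [0.478, 0.0002, 0.0832]
orientation: [-0.002, 0.704, 0.71, -0.0]
wrist_force: [-0.1, 0.1, -0.1]
finger_gap: 0.0381
```

```bash
python3 - <<'E'
from m import *
st(); d=snap('wrist','w10'); s=snap('side','s10')
a=cv2.resize(d['frame'][180:340,180:390,::-1],None,fx=2.4,fy=2.4,interpolation=cv2.INTER_CUBIC); b=cv2.resize(s['frame'][130:270,220:390,::-1],a.shape[1::-1],interpolation=cv2.INTER_CUBIC)
cv2.imwrite('pics/c10.png',cv2.resize(np.hstack([a,b]),None,fx=.75,fy=.75))
E
```

```text
t 10.82 tcp [4.78e-01 2.00e-04 8.32e-02] jaw 0.009 gap 0.0381 F [-0.1  0.1 -0.1] j [-0.17  0.23 -0.45  0.9   0.    1.39] q [-0.002  0.704  0.71  -0.   ]
```

View pics/c10.png

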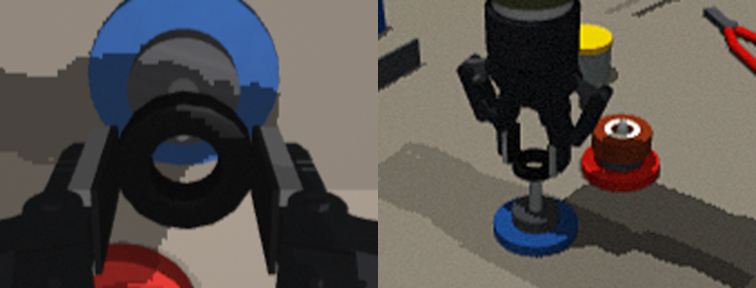

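Request:
{"op": "step_arm", "data": {
  "series": [
    [[-0.1,0,-1],0,200],
    [[-0.1,0,-2.5],0,200],
    [[-0.1,0,-3.7],0,200],
    [[-0.1,0,-4.1],0,200],
    [[-0.1,0,-4.1],0,200]
  ]
}}

```text
clock: 11.55
tcp_pos: [0.4766, 0.0, 0.0421]
orientation: [-0.002, 0.704, 0.71, -0.0]
wrist_force: [-0.3, -0.6, -0.2]
finger_gap: 0.0381
```

Request:
{"op": "step_arm", "data": {
  "series": [
    [[0,0,-0.3],0,200],
    [[0,0,-0.6],0,200],
    [[0,0,-0.7],0,200]
  ]
}}

```text
clock: 11.92
tcp_pos: [0.4765, 0.0, 0.035]
orientation: [-0.002, 0.704, 0.71, -0.0]
wrist_force: [0.2, 0.5, 0.2]
finger_gap: 0.0379
```

Request:
{"op": "step_arm", "data": {
  "series": [
    [[0,0,-0.1],0,200],
    [[0,0,-0.2],0,200],
    [[0,0,-0.2],0,200]
  ]
}}

```text
clock: 12.3
tcp_pos: [0.4766, 0.0, 0.0345]
orientation: [-0.002, 0.704, 0.71, -0.0]
wrist_force: [-5.0, 0.5, 13.1]
finger_gap: 0.0382
```

Contact: 13 N. I'll release and retreat, hovering short of the stand for a check.

Request:
{"op": "step_arm", "data": {
  "series": [
    [[0,0,0.1],0,150],
    [[0,0,0.1],0,80],
    [[0,0,0.1],0,0],
    [[0,0,0.1],0,0],
    [[0,0,0.1],0,0]
  ]
}}

```text
clock: 12.92
tcp_pos: [0.4766, 0.0, 0.0353]
orientation: [-0.002, 0.704, 0.71, -0.0]
wrist_force: [-1.0, 0.4, -0.2]
finger_gap: 0.0852
```

Request:
{"op": "step_arm", "data": {
  "series": [
    [[0,0,4],0,0],
    [[0,0,9],0,0],
    [[0,-5,10],0,0],
    [[0,-8,10],0,0],
    [[0,-8,10],0,0]
  ]
}}

```text
clock: 13.55
tcp_pos: [0.4769, -0.0816, 0.1356]
orientation: [-0.001, 0.705, 0.709, -0.0]
wrist_force: [0.3, 0.2, 0.0]
finger_gap: 0.085
```

```bash
python3 - <<'E'
from m import *
st(); d=snap('wrist','w11'); s=snap('side','s11')
a=cv2.resize(d['frame'][30:190,180:390,::-1],None,fx=2.4,fy=2.4,interpolation=cv2.INTER_CUBIC); b=cv2.resize(s['frame'][180:270,230:350,::-1],a.shape[1::-1],interpolation=cv2.INTER_CUBIC)
cv2.imwrite('pics/c11.png',cv2.resize(np.hstack([a,b]),None,fx=.75,fy=.75))
E
```

```text
t 13.55 tcp [ 0.4769 -0.0816  0.1356] jaw 0.005 gap 0.085 F [0.3 0.2 0. ] j [-0.34  0.19 -0.35  1.03  0.    1.23] q [-0.001  0.705  0.709 -0.   ]
```

View pics/c11.png

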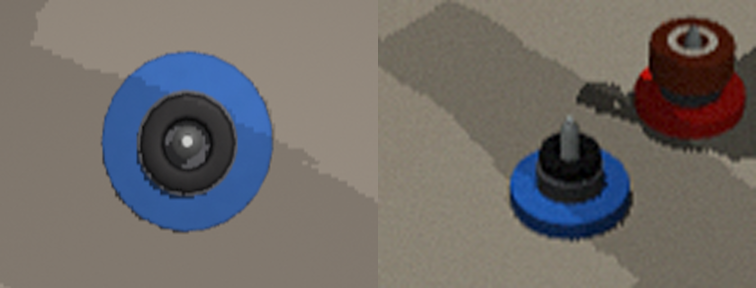

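The spacer is flat and centred on the blue stand. Next is the green wheel.

Request:
{"op": "step_arm", "data": {
  "series": [
    [[5,2,0],0,0],
    [[10,5,0],0,0],
    [[15,8,0],0,0],
    [[19.5,9.5,-1.6],0,0],
    [[19.5,9.5,-1.6],0,0]
  ]
}}

```text
clock: 14.28
tcp_pos: [0.6719, 0.0182, 0.1151]
orientation: [-0.004, 0.703, 0.711, -0.002]
wrist_force: [-0.8, 0.1, -0.3]
finger_gap: 0.0855
```

Request:
{"op": "step_arm", "data": {
  "series": [
    [[0,0,0],0,0],
    [[0,0,0],0,0]
  ]
}}

```text
clock: 14.52
tcp_pos: [0.6707, 0.0185, 0.1153]
orientation: [-0.005, 0.703, 0.711, -0.002]
wrist_force: [0.2, 0.1, -0.8]
finger_gap: 0.0853
```

```bash
python3 - <<'E'
from m import *
st(); d=snap('wrist','w12')
sd=tuple(int(v) for v in proj(d,[.672,.094,.014])); print(sd)
e,ar=blob(d,(40,80,20),(90,255,255),sd,60); print(e,ar,onz(d,*e[0],.014))
e,ar=blob(d,(0,0,95),(180,80,255),(int(e[0][0]),int(e[0][1])),27); print(e,ar,onz(d,*e[0],.014))
E
```

```text
t 14.53 tcp [0.6707 0.0185 0.1153] jaw 0.012 gap 0.0853 F [ 0.2  0.1 -0.8] j [-0.09  0.56  0.13  1.16  0.    1.47] q [-0.005  0.703  0.711 -0.002]
(285, 119)
((285.8614807128906, 118.86154174804688), (70.23284912109375, 73.04219055175781), 2.4710724353790283) 3933.0 [0.67201935 0.09452147 0.014     ]
((285.8511962890625, 119.50369262695312), (45.70486831665039, 48.17201232910156), 0.7066020965576172) 1673.0 [0.67201838 0.09404298 0.014     ]
```

View pics/w12.png

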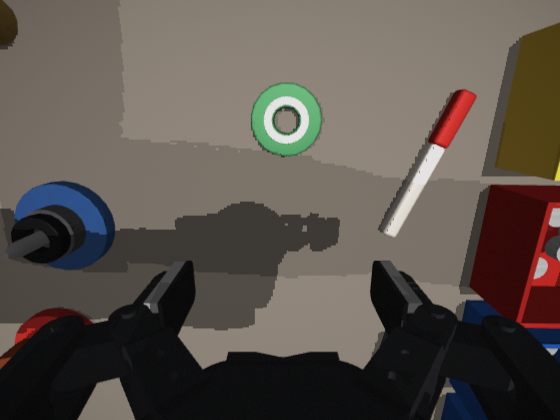

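Green wheel at (0.672,0.094).

Request:
{"op": "step_arm", "data": {
  "series": [
    [[0.1,4,0],0,0],
    [[0.1,7.5,-4],0,0],
    [[0.1,7.5,-9],0,0],
    [[0.1,7.5,-11.2],0,0],
    [[0.1,7.5,-11.2],0,0]
  ],
  "newtons": 40
}}

```text
clock: 15.2
tcp_pos: [0.6698, 0.0927, 0.0026]
orientation: [-0.005, 0.703, 0.711, -0.003]
wrist_force: [0.7, 1.4, 1.5]
finger_gap: 0.0854
```

Request:
{"op": "step_arm", "data": {
  "series": [
    [[0,0,0],0,50],
    [[0,0,0],0,100],
    [[0,0,0],0,150],
    [[0,0,0],0,160],
    [[0,0,0],0,160]
  ]
}}

```text
clock: 15.82
tcp_pos: [0.6712, 0.0924, 0.0051]
orientation: [-0.004, 0.703, 0.711, -0.002]
wrist_force: [-1.2, -1.6, 5.8]
finger_gap: 0.0531
```

```bash
python3 - <<'E'
from m import *
s=st(); d=snap('wrist','w13');p=s['tcp_pos']
sd=tuple(int(v) for v in proj(d,[.672,.094,.014]))
e,ar=blob(d,(0,0,85),(180,80,255),sd,40); print(sd,e,ar,onz(d,*e[0],.014)-p)
cv2.imwrite('pics/w13z.png',cv2.resize(d['frame'][190:370,140:420,::-1],None,fx=2.8,fy=2.8,interpolation=cv2.INTER_CUBIC))
E
```

```text
t 15.82 tcp [0.6712 0.0924 0.0051] jaw 0.01 gap 0.0531 F [-1.2 -1.6  5.8] j [0.02 0.65 0.01 0.94 0.   1.58] q [-0.004  0.703  0.711 -0.002]
(283, 274) ((282.36553955078125, 273.7200622558594), (64.11698150634766, 70.8135757446289), 88.97349548339844) 3480.0 [0.00046225 0.00203549 0.00887379]
```

View pics/w13z.png

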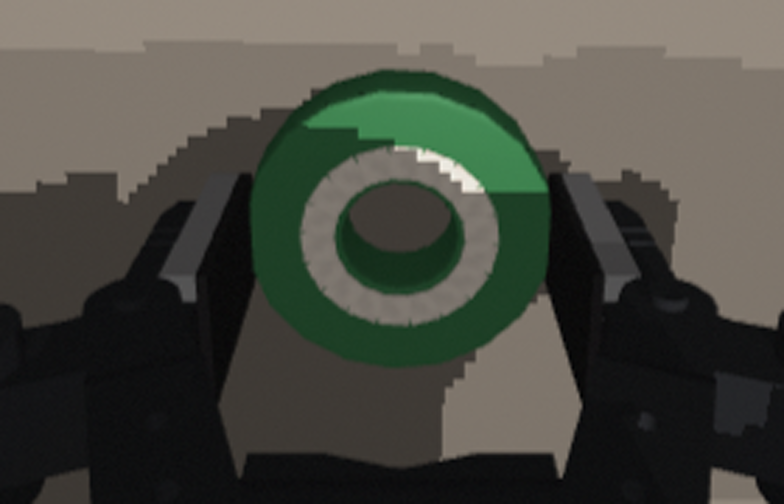

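The green wheel is held level, offset (+0.5,+2.0) mm. I'll carry it to the blue stand.

Request:
{"op": "step_arm", "data": {
  "series": [
    [[0,0,4],0,160],
    [[-3,-1,9],0,160],
    [[-9,-4,11],0,160],
    [[-15,-7,11],0,160],
    [[-19.4,-9.3,10],0,160]
  ]
}}

```text
clock: 16.5
tcp_pos: [0.477, -0.0015, 0.107]
orientation: [-0.002, 0.703, 0.711, -0.0]
wrist_force: [0.1, -0.7, -0.4]
finger_gap: 0.053
```

Request:
{"op": "step_arm", "data": {
  "series": [
    [[0,0,0],0,160],
    [[0,0,-1],0,160],
    [[0,0,-1],0,160]
  ]
}}

```text
clock: 16.88
tcp_pos: [0.4783, -0.0015, 0.0969]
orientation: [-0.002, 0.703, 0.711, -0.0]
wrist_force: [0.3, 0.5, -0.6]
finger_gap: 0.0527
```

```bash
python3 - <<'E'
from m import *
s=st(); d=snap('wrist','w14'); p=s['tcp_pos']
e,ar=blob(d,(0,0,85),(180,80,255),(282,274),40); print(e,ar,onz(d,*e[0],p[2]+.0089)-p)
s=snap('side','s14')
a=cv2.resize(d['frame'][180:340,180:390,::-1],None,fx=2.4,fy=2.4,interpolation=cv2.INTER_CUBIC); b=cv2.resize(s['frame'][130:270,220:390,::-1],a.shape[1::-1],interpolation=cv2.INTER_CUBIC)
cv2.imwrite('pics/c14.png',cv2.resize(np.hstack([a,b]),None,fx=.75,fy=.75))
E
```

```text
t 16.88 tcp [ 0.4783 -0.0015  0.0969] jaw 0.011 gap 0.0527 F [ 0.3  0.5 -0.6] j [-0.17  0.22 -0.43  0.93  0.    1.39] q [-0.002  0.703  0.711 -0.   ]
((282.3074951171875, 273.70623779296875), (64.38227081298828, 71.18177032470703), 90.32794952392578) 3519.0 [0.00033711 0.00209204 0.0089    ]
```

View pics/c14.png

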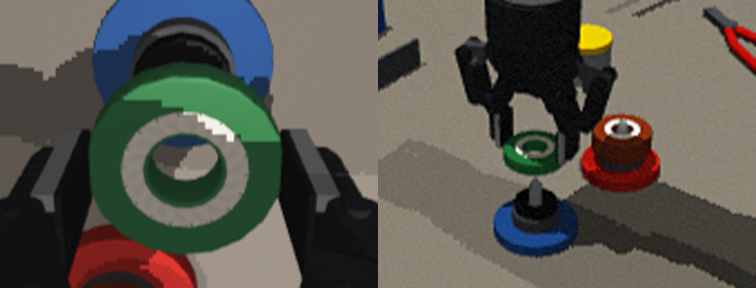

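Request:
{"op": "step_arm", "data": {
  "series": [
    [[-0.1,0.1,-1],0,160],
    [[-0.1,0.1,-2.5],0,160],
    [[-0.1,0.1,-3.8],0,160],
    [[-0.1,0.1,-4.3],0,160],
    [[-0.1,0.1,-4.3],0,160]
  ]
}}

```text
clock: 17.6
tcp_pos: [0.4768, -0.0003, 0.0534]
orientation: [-0.002, 0.703, 0.711, -0.001]
wrist_force: [0.6, -0.1, -0.5]
finger_gap: 0.0529
```

Request:
{"op": "step_arm", "data": {
  "series": [
    [[0,0,-0.3],0,160],
    [[0,0,-0.5],0,160],
    [[0,0,-0.6],0,160]
  ]
}}

```text
clock: 17.98
tcp_pos: [0.4769, -0.0003, 0.0475]
orientation: [-0.002, 0.703, 0.711, -0.001]
wrist_force: [-0.4, 0.1, -0.7]
finger_gap: 0.0528
```

Request:
{"op": "step_arm", "data": {
  "series": [
    [[0,0,-0.1],0,160],
    [[0,0,-0.1],0,160],
    [[0,0,-0.2],0,160]
  ]
}}

```text
clock: 18.35
tcp_pos: [0.4769, -0.0004, 0.047]
orientation: [-0.002, 0.703, 0.711, -0.0]
wrist_force: [-6.6, 0.3, 20.3]
finger_gap: 0.0532
```

Contact is at z=0.047, as predicted. I'll release.

Request:
{"op": "step_arm", "data": {
  "series": [
    [[0,0,0.1],0,140],
    [[0,0,0.1],0,70],
    [[0,0,0.1],0,0],
    [[0,0,0.1],0,0],
    [[0,0,0.1],0,0]
  ]
}}

```text
clock: 18.98
tcp_pos: [0.4769, -0.0004, 0.0479]
orientation: [-0.002, 0.703, 0.711, -0.001]
wrist_force: [-0.9, 0.4, 0.1]
finger_gap: 0.0853
```

Request:
{"op": "step_arm", "data": {
  "series": [
    [[0,0,4],0,0],
    [[0,0,8],0,0],
    [[0,-5,9],0,0],
    [[0,-8,9],0,0],
    [[0,-8,9],0,0]
  ]
}}

```text
clock: 19.6
tcp_pos: [0.4772, -0.082, 0.1381]
orientation: [-0.001, 0.704, 0.71, -0.0]
wrist_force: [0.5, 0.1, -0.0]
finger_gap: 0.0857
```

```bash
python3 - <<'E'
from m import *
st(); d=snap('wrist','w15'); s=snap('side','s15')
a=cv2.resize(d['frame'][30:190,180:390,::-1],None,fx=2.4,fy=2.4,interpolation=cv2.INTER_CUBIC); b=cv2.resize(s['frame'][180:270,230:350,::-1],a.shape[1::-1],interpolation=cv2.INTER_CUBIC)
cv2.imwrite('pics/c15.png',cv2.resize(np.hstack([a,b]),None,fx=.75,fy=.75))
e,ar=blob(d,(0,0,95),(180,80,255),tuple(int(v) for v in proj(d,[.4774,.0017,.056])),36); print(e,onz(d,*e[0],.056))
E
```

```text
t 19.6 tcp [ 0.4772 -0.082   0.1381] jaw 0.008 gap 0.0857 F [ 0.5  0.1 -0. ] j [-0.34  0.19 -0.35  1.03  0.    1.23] q [-0.001  0.704  0.71  -0.   ]
((284.1997985839844, 107.91221618652344), (50.33079528808594, 53.322288513183594), 1.5135633945465088) [0.47800563 0.00114246 0.056     ]
```

View pics/c15.png

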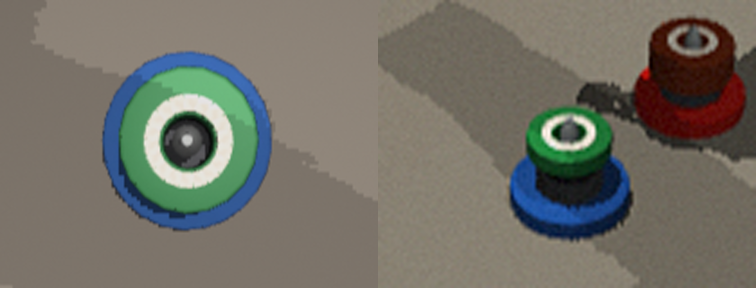

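The green wheel is flat and centred. Next is the brass nut.

Request:
{"op": "step_arm", "data": {
  "series": [
    [[0,5,0],0,0],
    [[-1,10,0],0,0],
    [[-2.8,15,0],0,0],
    [[-2.8,16.2,-1.8],0,0],
    [[-2.8,16.2,-1.8],0,0]
  ]
}}

```text
clock: 20.32
tcp_pos: [0.4466, 0.0836, 0.1185]
orientation: [-0.003, 0.702, 0.712, -0.002]
wrist_force: [0.4, -0.1, 1.0]
finger_gap: 0.0855
```

Request:
{"op": "step_arm", "data": {
  "series": [
    [[0,0,0],0,0],
    [[0,0,0],0,0]
  ]
}}

```text
clock: 20.58
tcp_pos: [0.4469, 0.0832, 0.1189]
orientation: [-0.003, 0.702, 0.712, -0.001]
wrist_force: [0.5, 0.6, 0.3]
finger_gap: 0.0855
```

```bash
python3 - <<'E'
from m import *
st(); d=snap('wrist','w16')
sd=tuple(int(v) for v in proj(d,[.449,.162,.02])); print(sd)
e,ar=blob(d,(12,90,40),(36,255,255),sd,45); print(e,ar,onz(d,*e[0],.02))
E
```

```text
t 20.57 tcp [0.4469 0.0832 0.1189] jaw 0.014 gap 0.0855 F [0.5 0.6 0.3] j [ 0.01  0.16 -0.44  0.98  0.    1.56] q [-0.003  0.702  0.712 -0.001]
(286, 114)
((288.0195617675781, 112.92932891845703), (43.256187438964844, 45.23515319824219), 3.4681222438812256) 1486.0 [0.44993848 0.16347218 0.02      ]
```

View pics/w16.png

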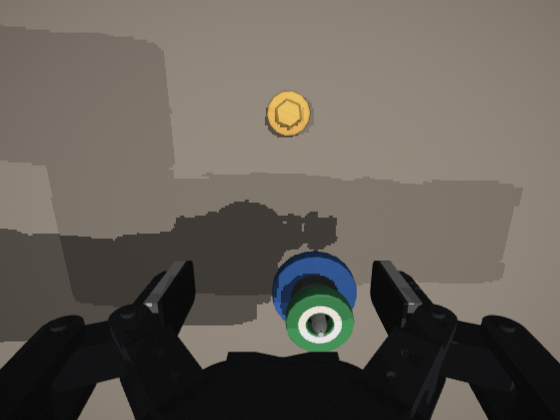

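Brass nut at (0.450,0.163).

Request:
{"op": "step_arm", "data": {
  "series": [
    [[0.3,4,0],0,0],
    [[0.3,8,-2],0,0],
    [[0.3,8,-7],0,0],
    [[0.3,8,-11],0,40],
    [[0.3,8,-11.4],0,80]
  ],
  "newtons": 40
}}

```text
clock: 21.25
tcp_pos: [0.4478, 0.1622, 0.0028]
orientation: [-0.005, 0.703, 0.712, -0.004]
wrist_force: [-0.4, 0.1, 0.0]
finger_gap: 0.0589
```

Request:
{"op": "step_arm", "data": {
  "series": [
    [[0,0,0],0,120],
    [[0,0,0],0,170],
    [[0,0,0],0,210],
    [[0,0,0],0,210],
    [[0,0,0],0,210]
  ]
}}

```text
clock: 21.88
tcp_pos: [0.4492, 0.1621, 0.0044]
orientation: [-0.004, 0.703, 0.711, -0.003]
wrist_force: [-1.4, -2.1, 6.9]
finger_gap: 0.0327
```

```bash
python3 - <<'E'
from m import *
s=st(); d=snap('wrist','w17');p=s['tcp_pos']
sd=tuple(int(v) for v in proj(d,[.45,.1633,.028]));print(sd)
cv2.imwrite('pics/w17z.png',cv2.resize(d['frame'][190:370,140:420,::-1],None,fx=2.8,fy=2.8,interpolation=cv2.INTER_CUBIC))
E
```

```text
t 21.88 tcp [0.4492 0.1621 0.0044] jaw 0.012 gap 0.0327 F [-1.4 -2.1  6.9] j [ 0.18  0.33 -0.54  0.71  0.    1.73] q [-0.004  0.703  0.711 -0.003]
(282, 291)
```

View pics/w17z.png

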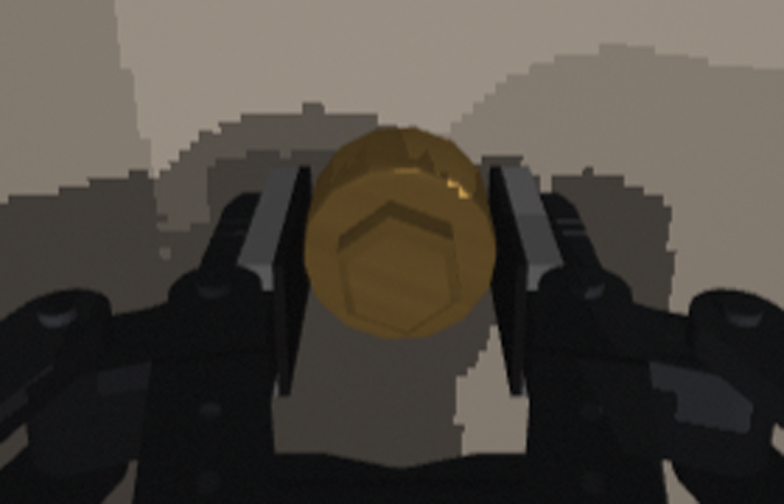

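```bash
python3 - <<'E'
from m import *
d=load('w17');p=env.get_state()['tcp_pos']
print(onz(d,282.9,288.2,.028)-p,onz(d,282.9,280.4,.020)-p)
print(np.array([.4774,.0017,0])-p)
E
```

```text
[0.00078842 0.00291276 0.02357932] [0.00074066 0.00222161 0.01557932]
[ 0.02817797 -0.16039501 -0.00442068]
```

Request:
{"op": "step_arm", "data": {
  "series": [
    [[0,0,4],0,210],
    [[0,-1,9],0,210],
    [[1,-6,11],0,210],
    [[2,-11,11],0,210],
    [[2.8,-16.3,10],0,210]
  ]
}}

```text
clock: 22.55
tcp_pos: [0.4791, -0.0024, 0.1064]
orientation: [-0.002, 0.702, 0.712, -0.001]
wrist_force: [-0.1, 0.1, -1.0]
finger_gap: 0.0329
```

Request:
{"op": "step_arm", "data": {
  "series": [
    [[0,0,0],0,210],
    [[0,0,-1],0,210],
    [[0,0,-1],0,210]
  ]
}}

```text
clock: 22.92
tcp_pos: [0.478, -0.0012, 0.0955]
orientation: [-0.003, 0.702, 0.712, -0.001]
wrist_force: [-1.0, 0.3, -1.3]
finger_gap: 0.0326
```

```bash
python3 - <<'E'
from m import *
st(); d=snap('wrist','w18'); s=snap('side','s18')
a=cv2.resize(d['frame'][180:340,180:390,::-1],None,fx=2.4,fy=2.4,interpolation=cv2.INTER_CUBIC); b=cv2.resize(s['frame'][130:270,220:390,::-1],a.shape[1::-1],interpolation=cv2.INTER_CUBIC)
cv2.imwrite('pics/c18.png',cv2.resize(np.hstack([a,b]),None,fx=.75,fy=.75))
E
```

```text
t 22.93 tcp [ 0.478  -0.0012  0.0955] jaw 0.015 gap 0.0326 F [-1.   0.3 -1.3] j [-0.17  0.22 -0.43  0.93  0.    1.38] q [-0.003  0.702  0.712 -0.001]
```

View pics/c18.png

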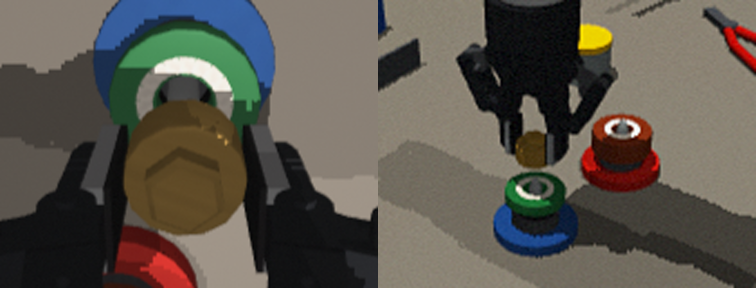

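Request:
{"op": "step_arm", "data": {
  "series": [
    [[-0.1,0.1,-0.8],0,210],
    [[-0.1,0.1,-1.6],0,210],
    [[-0.1,0.1,-2.4],0,210],
    [[-0.1,0.1,-2.9],0,210],
    [[-0.1,0.1,-2.9],0,210]
  ]
}}

```text
clock: 23.65
tcp_pos: [0.4772, -0.0002, 0.0666]
orientation: [-0.003, 0.702, 0.713, -0.002]
wrist_force: [-0.4, 0.8, -1.3]
finger_gap: 0.0327
```

Request:
{"op": "step_arm", "data": {
  "series": [
    [[0,0,-0.3],0,210],
    [[0,0,-0.5],0,210],
    [[0,0,-0.6],0,210]
  ]
}}

```text
clock: 24.02
tcp_pos: [0.4772, -0.0002, 0.0605]
orientation: [-0.002, 0.702, 0.712, -0.002]
wrist_force: [-0.4, 0.2, -0.1]
finger_gap: 0.0328
```

Request:
{"op": "step_arm", "data": {
  "series": [
    [[0,0,-0.1],0,210],
    [[0,0,-0.1],0,210],
    [[0,0,-0.2],0,210]
  ]
}}

```text
clock: 24.4
tcp_pos: [0.4773, -0.0002, 0.0603]
orientation: [-0.002, 0.702, 0.713, -0.001]
wrist_force: [-7.3, 1.6, 21.9]
finger_gap: 0.033
```

Contact is at z=0.0603, against 0.0604 expected. I'll release.

Request:
{"op": "step_arm", "data": {
  "series": [
    [[0,0,0.1],0,190],
    [[0,0,0.1],0,120],
    [[0,0,0.1],0,50],
    [[0,0,0.1],0,0],
    [[0,0,0.1],0,0]
  ]
}}

```text
clock: 25.02
tcp_pos: [0.4772, -0.0002, 0.0611]
orientation: [-0.002, 0.702, 0.712, -0.001]
wrist_force: [0.4, 0.8, 1.0]
finger_gap: 0.0854
```

Request:
{"op": "step_arm", "data": {
  "series": [
    [[0,0,4],0,0],
    [[0,0,9],0,0],
    [[0,-4,9],0,0],
    [[0,-8,9],0,0],
    [[0,-8,9],0,0]
  ]
}}

```text
clock: 25.65
tcp_pos: [0.4776, -0.0823, 0.1512]
orientation: [-0.002, 0.703, 0.711, -0.001]
wrist_force: [-0.0, 0.6, 0.2]
finger_gap: 0.0856
```

```bash
python3 - <<'E'
from m import *
st(); d=snap('wrist','w19'); s=snap('side','s19')
a=cv2.resize(d['frame'][30:190,180:390,::-1],None,fx=2.4,fy=2.4,interpolation=cv2.INTER_CUBIC); b=cv2.resize(s['frame'][180:270,230:350,::-1],a.shape[1::-1],interpolation=cv2.INTER_CUBIC)
cv2.imwrite('pics/c19.png',cv2.resize(np.hstack([a,b]),None,fx=.75,fy=.75))
E
```

```text
t 25.65 tcp [ 0.4776 -0.0823  0.1512] jaw 0.012 gap 0.0856 F [-0.   0.6  0.2] j [-0.34  0.18 -0.32  1.07 -0.    1.22] q [-0.002  0.703  0.711 -0.001]
```

View pics/c19.png

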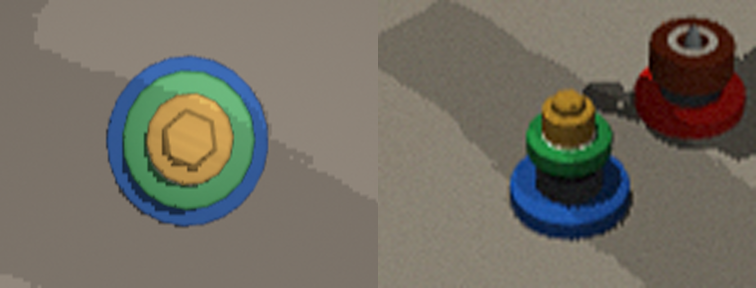

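The brass nut is seated, hex up. Last is the steel nut.

Request:
{"op": "step_arm", "data": {
  "series": [
    [[-2,5.5,0],0,0],
    [[-4,11,0],0,0],
    [[-6,16.5,0],0,0],
    [[-8,22,0],0,0],
    [[-8.8,27,-2],0,0]
  ]
}}

```text
clock: 26.38
tcp_pos: [0.3881, 0.1926, 0.1319]
orientation: [-0.002, 0.701, 0.713, -0.0]
wrist_force: [1.3, 0.2, 0.2]
finger_gap: 0.0852
```

Request:
{"op": "step_arm", "data": {
  "series": [
    [[0,0.8,-1.5],0,0],
    [[0,0.8,-1.5],0,0],
    [[0,0.8,-1.5],0,0]
  ]
}}

```text
clock: 26.75
tcp_pos: [0.388, 0.2006, 0.1172]
orientation: [-0.002, 0.701, 0.713, -0.0]
wrist_force: [-0.3, -0.4, -0.6]
finger_gap: 0.0853
```

```bash
python3 - <<'E'
from m import *
st(); d=snap('wrist','w20')
print(proj(d,[.39,.283,.02]))
E
```

```text
t 26.75 tcp [0.388  0.2006 0.1172] jaw 0.017 gap 0.0853 F [-0.3 -0.4 -0.6] j [ 0.29  0.12 -0.49  0.96  0.    1.84] q [-0.002  0.701  0.713 -0.   ]
(np.float64(286.6331562354363), np.float64(109.87644206035469))
```

View pics/w20.png

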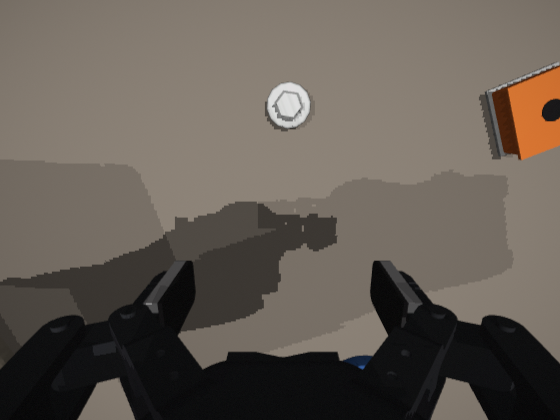

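The steel nut is at about (289,105), and the magnet is well to the right.

```bash
python3 - <<'E'
from m import *
d=load('w20')
for t in (140,160,180):
    e,ar=blob(d,(0,0,t),(180,60,255),(289,105),35); print(e,ar,onz(d,*e[0],.02))
print(onz(d,490,130,.0))
E
```

```text
((288.1842346191406, 104.40373229980469), (42.71006393432617, 45.66181182861328), 177.59503173828125) 1473.5 [0.39108946 0.2869392  0.02      ]
((288.2022399902344, 104.42262268066406), (42.2746467590332, 44.838409423828125), 6.806717395782471) 1424.0 [0.39110333 0.28692596 0.02      ]
((288.2379455566406, 104.4926528930664), (41.84260559082031, 43.805999755859375), 179.80117797851562) 1384.5 [0.39113135 0.28687647 0.02      ]
[0.56025785 0.27042254 0.        ]
```

Request:
{"op": "step_arm", "data": {
  "series": [
    [[0.3,4,0],0,0],
    [[0.3,8.6,-2],0,0],
    [[0.3,8.6,-7],0,0],
    [[0.3,8.6,-11],0,40],
    [[0.3,8.6,-11.2],0,80]
  ],
  "newtons": 40
}}

```text
clock: 27.42
tcp_pos: [0.3896, 0.2845, 0.0035]
orientation: [-0.003, 0.702, 0.712, -0.003]
wrist_force: [-0.1, 0.1, -1.1]
finger_gap: 0.0589
```

Request:
{"op": "step_arm", "data": {
  "series": [
    [[0,0,0],0,120],
    [[0,0,0],0,170],
    [[0,0,0],0,210],
    [[0,0,0],0,210],
    [[0,0,0],0,210]
  ]
}}

```text
clock: 28.05
tcp_pos: [0.3911, 0.2847, 0.0054]
orientation: [-0.002, 0.702, 0.712, -0.001]
wrist_force: [-1.2, -2.6, 6.3]
finger_gap: 0.0327
```

```bash
python3 - <<'E'
from m import *
s=st(); d=snap('wrist','w21')
cv2.imwrite('pics/w21z.png',cv2.resize(d['frame'][190:370,140:420,::-1],None,fx=2.8,fy=2.8,interpolation=cv2.INTER_CUBIC))
E
```

```text
t 28.05 tcp [0.3911 0.2847 0.0054] jaw 0.014 gap 0.0327 F [-1.2 -2.6  6.3] j [ 0.46  0.34 -0.53  0.71  0.    2.02] q [-0.002  0.702  0.712 -0.001]
```

View pics/w21z.png

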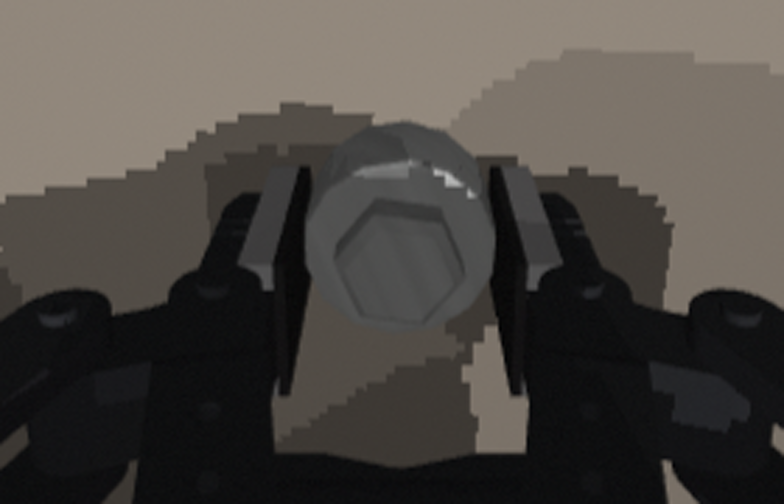

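```bash
python3 - <<'E'
from m import *
d=load('w21');p=env.get_state()['tcp_pos']
o1=onz(d,282.9,277.5,.020)-p;o2=onz(d,282.5,285.7,.028)-p; print(o1,o2)
o=(o1+o2)/2; print(np.array([.4468,-.127,0])-o-p)
E
```

```text
[0.00065814 0.00321845 0.01460314] [0.00048985 0.00360429 0.02260314]
[ 0.05511675 -0.41512951 -0.024     ]
```

Request:
{"op": "step_arm", "data": {
  "series": [
    [[0,0,5],0,210],
    [[0,-2,10],0,210],
    [[1,-7,13.5],0,210],
    [[2,-13,13.5],0,210],
    [[3,-19,13.5],0,210]
  ]
}}

```text
clock: 28.72
tcp_pos: [0.4222, 0.0933, 0.1422]
orientation: [-0.0, 0.702, 0.712, 0.0]
wrist_force: [1.4, -0.2, -2.3]
finger_gap: 0.0323
```

Request:
{"op": "step_arm", "data": {
  "series": [
    [[0.5,-6,0],0,210],
    [[1.5,-12,0],0,210],
    [[2.4,-18,0],0,210],
    [[2.4,-22,0],0,210],
    [[2.4,-22.4,-3.5],0,210]
  ]
}}

```text
clock: 29.35
tcp_pos: [0.4494, -0.1351, 0.11]
orientation: [0.004, 0.703, 0.711, 0.002]
wrist_force: [-0.5, -0.2, -2.0]
finger_gap: 0.0327
```

Request:
{"op": "step_arm", "data": {
  "series": [
    [[0,0,0],0,210],
    [[0,0,0],0,210]
  ]
}}

```text
clock: 29.6
tcp_pos: [0.45, -0.1352, 0.1114]
orientation: [0.005, 0.703, 0.711, 0.002]
wrist_force: [-0.2, -0.1, -1.2]
finger_gap: 0.0325
```

```bash
python3 - <<'E'
from m import *
s=st(); d=snap('wrist','w22'); s=snap('side','s22')
a=cv2.resize(d['frame'][180:340,180:390,::-1],None,fx=2.4,fy=2.4,interpolation=cv2.INTER_CUBIC); b=cv2.resize(s['frame'][110:250,250:420,::-1],a.shape[1::-1],interpolation=cv2.INTER_CUBIC)
cv2.imwrite('pics/c22.png',cv2.resize(np.hstack([a,b]),None,fx=.75,fy=.75))
E
```

```text
t 29.6 tcp [ 0.45   -0.1352  0.1114] jaw 0.011 gap 0.0325 F [-0.2 -0.1 -1.2] j [-0.46  0.18 -0.44  0.94  0.    1.1 ] q [0.005 0.703 0.711 0.002]
```

View pics/c22.png

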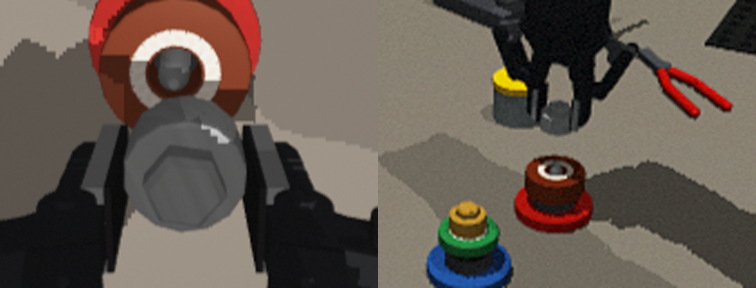

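Request:
{"op": "step_arm", "data": {
  "series": [
    [[-0.4,0.5,0],0,210],
    [[-0.4,0.5,-1.5],0,210],
    [[-0.4,0.5,-2.8],0,210],
    [[-0.4,0.5,-2.8],0,210],
    [[-0.4,0.5,-2.8],0,210]
  ]
}}

```text
clock: 30.32
tcp_pos: [0.4464, -0.1298, 0.0838]
orientation: [0.005, 0.703, 0.711, 0.002]
wrist_force: [0.0, 0.7, -0.7]
finger_gap: 0.0326
```

```bash
python3 - <<'E'
from m import *
s=st(); d=snap('wrist','w23'); s=snap('side','s23')
a=cv2.resize(d['frame'][180:340,180:390,::-1],None,fx=2.4,fy=2.4,interpolation=cv2.INTER_CUBIC); b=cv2.resize(s['frame'][110:250,250:420,::-1],a.shape[1::-1],interpolation=cv2.INTER_CUBIC)
cv2.imwrite('pics/c23.png',cv2.resize(np.hstack([a,b]),None,fx=.75,fy=.75))
E
```

```text
t 30.32 tcp [ 0.4464 -0.1298  0.0838] jaw 0.012 gap 0.0326 F [ 0.   0.7 -0.7] j [-0.46  0.2  -0.49  0.87  0.    1.1 ] q [0.005 0.703 0.711 0.002]
```

View pics/c23.png

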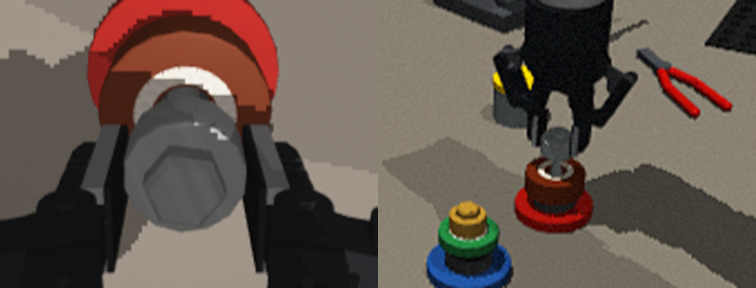

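The nut is aligned over the post in both views, so I'll lower it.

Request:
{"op": "step_arm", "data": {
  "series": [
    [[0,0,-0.5],0,210],
    [[0,0,-1.1],0,210],
    [[0,0,-1.6],0,210],
    [[0,0,-1.7],0,210],
    [[0,0,-1.7],0,210]
  ]
}}

```text
clock: 31.05
tcp_pos: [0.4466, -0.13, 0.0668]
orientation: [0.005, 0.703, 0.711, 0.002]
wrist_force: [0.1, -0.4, -2.1]
finger_gap: 0.0326
```

Request:
{"op": "step_arm", "data": {
  "series": [
    [[0,0,-0.2],0,210],
    [[0,0,-0.5],0,210],
    [[0,0,-0.6],0,210]
  ]
}}

```text
clock: 31.42
tcp_pos: [0.4468, -0.1302, 0.0615]
orientation: [0.006, 0.703, 0.711, 0.002]
wrist_force: [-2.2, 1.4, 11.6]
finger_gap: 0.0326
```

Contact is at 0.0615 (0.0614 expected). I'll release and retreat clear.

Request:
{"op": "step_arm", "data": {
  "series": [
    [[0,0,0],0,190],
    [[0,0,0],0,120],
    [[0,0,0],0,50],
    [[0,0,0],0,0],
    [[0,0,0],0,0]
  ]
}}

```text
clock: 32.05
tcp_pos: [0.4468, -0.1302, 0.0614]
orientation: [0.006, 0.703, 0.711, 0.002]
wrist_force: [-0.5, 0.0, -0.5]
finger_gap: 0.0856
```

Request:
{"op": "step_arm", "data": {
  "series": [
    [[0,0,4],0,0],
    [[0,0,9],0,0],
    [[0,-4,10],0,0],
    [[0,-8,10],0,0],
    [[0,-8,10],0,0]
  ]
}}

```text
clock: 32.67
tcp_pos: [0.4472, -0.2127, 0.1617]
orientation: [0.007, 0.704, 0.71, 0.002]
wrist_force: [-0.5, 0.0, 0.2]
finger_gap: 0.0854
```

```bash
python3 - <<'E'
from m import *
st(); d=snap('wrist','w24'); s=snap('side','s24'); t=snap('top','t24')
a=cv2.resize(d['frame'][30:190,180:390,::-1],None,fx=1.8,fy=1.8,interpolation=cv2.INTER_CUBIC); b=cv2.resize(s['frame'][150:270,230:390,::-1],a.shape[1::-1],interpolation=cv2.INTER_CUBIC)
cv2.imwrite('pics/c24.png',np.hstack([a,b]))
t0=load('top0')
for n,lo,hi,sd,r in(('tin',(24,150,80),(34,255,255),(427,193),30),('magnet',(5,150,80),(20,255,255),(139,188),30)):
    for q in(t0,t): 
        try: print(n,blob(q,lo,hi,sd,r))
        except Exception as ex: print(n,'fail')
E
```

```text
t 32.67 tcp [ 0.4472 -0.2127  0.1617] jaw 0.008 gap 0.0854 F [-0.5  0.   0.2] j [-0.61  0.18 -0.3   1.07  0.    0.96] q [0.007 0.704 0.71  0.002]
tin (((427.00726318359375, 192.94577026367188), (30.495927810668945, 32.118228912353516), 110.64158630371094), 737.5)
tin (((424.178466796875, 188.0152130126953), (19.518640518188477, 28.16104507446289), 61.3830451965332), 288.0)
magnet (((138.86370849609375, 187.86300659179688), (33.31834411621094, 35.6045036315918), 72.37853240966797), 710.5)
magnet (((139.0538330078125, 187.65206909179688), (32.078365325927734, 36.521480560302734), 72.26923370361328), 715.5)
```

View pics/c24.png

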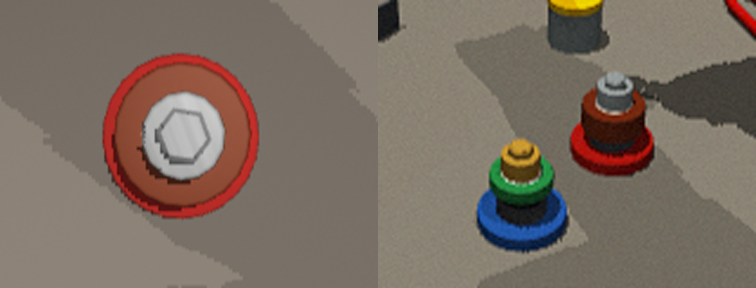

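View pics/t24.png

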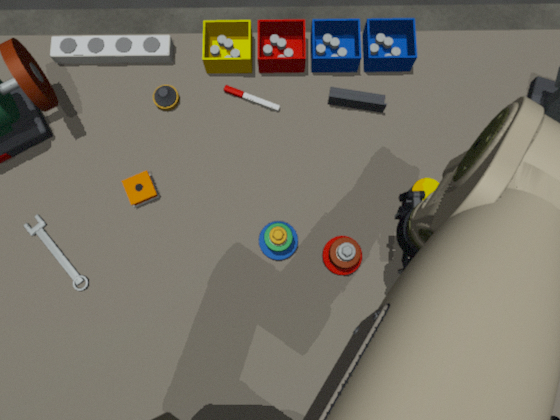

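The wrist and side views show both stacks upright, flat and complete. In top, the magnet hasn't moved and the tin is partly hidden by the arm, so I'll check the tin in side and then hand in.

```bash
python3 - <<'E'
from m import *
for n in('side0','s24'): print(blob(load(n),(24,150,80),(34,255,255),(314,150),20))
st(); env.hand_in()
E
```

```text
(((313.1153869628906, 147.6528778076172), (11.804346084594727, 23.322227478027344), 90.41971588134766), 197.0)
(((313.27459716796875, 147.5401611328125), (11.792518615722656, 22.52394676208496), 92.01468658447266), 183.0)
t 32.83 tcp [ 0.4463 -0.2096  0.161 ] jaw 0.012 gap 0.0852 F [0.7 0.5 0.1] j [-0.6   0.18 -0.3   1.08  0.    0.96] q [0.005 0.703 0.711 0.002]
the job is handed in; nothing more can be done
```

Both arbors are made up and handed in at 32.8 s: brown wheel then silver-grey nut on the red stand, and spacer, green wheel then brass nut on the blue stand.

- **Seating:** each part met the one below it within about 1 mm of the expected height, with about 22 N at most on the wrist. The last wrist and side pictures show both stacks flat and centred, hex sides up and let go, with the gripper clear.
- **Tin and magnet:** both are where they were, to within half a pixel. The arm partly hid the tin from the top camera at the end, so I checked it in the side view only.
- **Disagreement between cameras:** the top and side cameras put things about 5 mm lower in y than the wrist camera, more than the stated 2 mm. I used the wrist camera, which agreed with the finger positions, and every part went on at the first try.

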